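Load a plate tray under the spring shield of a UV viewer

ROBOT

A 6-joint arm with a two-finger parallel gripper is mounted at the origin on the work surface. World frame = base frame: x ahead of the robot, y to its left, z up, the work surface at z = 0. Lengths are in mm, angles in rad, forces in N, time in s.
With the tool pointing down it reaches from about 275 to 975 mm from the base axis. Payload 8.4 kg.
Tool frame: the origin (TCP) lies at the very end of the fingers, on their centre line; the grasp point (between the pads) lies 19 mm behind it (arm.grasp_offset is the distance from the TCP to the grasp point, in mm); z points along the fingers, y is the line along which they close (so a half turn about z gives the same grasp; the last joint's range is limited). The gripper opens to 92 mm and grips with 3 to 60 N. Pads are 20 mm wide; open, the fingers measure 128 mm over their backs; the gripper's body (75 mm by 189 mm) begins 69 mm behind the grasp point.
Start: joints at [-1.181, 0.353, 1.633, -0, 1.155, -0.002], TCP at [238.657, -577.642, 214.583] pointing down, gripper open.
Joint ranges: [-2.63, 2.63], [-0.92, 2.1], [0.06, 2.66], [-1.3, 4.44], [0, 2.69], [-3.02, 3.02]. Speed limits (rad/s): [2.22, 2.22, 2.79, 3.14, 3.14, 3.14].

INTERFACE

Orientations are given as a unit quaternion [w, x, y, z].
In Python, from bench import status, optics, workorder, spotter, arm gives the robot as it stands.
- The arm moves only by the tool send_rows, never from a script. Its argument "commands" is a list that holds one entry, the list of rows, each a list of 5 numbers: the opening, from -1 (shut) to 1 (fully open), so that 0 is half open, then the shift along the tool's x, y, z normalised to -1 to 1, where 1 is 400 mm, then the turn about the tool's z normalised to -1 to 1, where 1 is 180 degrees. In form: [[[jaw, tx, ty, tz, twist], ...]]. A call has 1 to 8 rows; each row is the pose to reach, as a shift and turn from the pose commanded when the call began, along the tool's axes at that moment, turning the shorter way round; what a row does not reach only later rows make up. A row lasts 1/10 s, in which the tool goes at most 50 mm and 8.59 degrees, less where a joint would pass 70% of its speed; a pose out of reach is approached as far as the arm can. A call with a number of a shift or a turn outside -1 to 1 is refused whole. A call with a gripper value outside its range is refused whole. The fingers move at their own pace and stop on an object; "newtons" is the grip in N (left out, the last holds). Time passes only in rows, so rows that repeat a pose let the fingers close. It gives the time, the measured TCP pose, the force, the opening and the grip force at its end, in the units of the state.
- status.observe(): the state, without advancing time (a new reading comes with each control period).
- optics.grab_frame(name): name is "scene" or "top" or "wrist"; returns a dict with "color" (420x560x3 uint8, blue, green, red), "mtx" (3x3 intrinsics, pixels), "position" and "orientation" of the camera in the world; the wrist camera has in their place "mount" (4x4, takes a point from camera to tool coordinates, whose origin is the TCP and whose axes are the flange's). Camera axes: x right, y up, looking along -z (the intrinsics and any distortion apply to the point x, -y, -z); pixel columns grow to the right and rows downward; lengths in mm; the calibration is good to about 2 mm. The wrist camera is an equidistant fisheye: a pixel r from the principal point sees the ray r / f radians off the axis. A picture is of the moment at which its call begins: read the wrist's pose just before it. There is no depth.
- workorder.close_job(): hands the job in; it is judged then, once.
Trained networks look in the newest picture that a camera, given by its name, has taken for a name from the list of things; names that differ only in an ending like _2 or _b are one class to them, and where a whole thing is asked for, a point or a joint stands for the part that bears it (a point fixed in the world has none). Each returns a list of dicts, best first, with "confidence" (0 to 1); they miss things now and then, are a little off and sometimes report something else, mostly with a low value. They report only what shows in the picture. A call takes as long as a camera call. They do not tell look-alikes from the thing itself.
- spotter.masks_of(camera, query): "pixels" (420x560 bool, what is visible of it) and "extent" ([left, top, right, bottom] in pixels, round what is visible of it).
- spotter.mark_of(camera, query): "point" ([column, row] in pixels: a listed point, or the origin of a listed thing).
The state is a dict: "time_s": time; "joint_positions": joint angles; "joint_velocities": joint speeds; "effort": joint torques, N m; "eef_pos": TCP position; "tool_rot": TCP orientation; "ft_force": force on the tool from outside, world axes, zero at the start; "moment": the same for the moment, N m; "gripper_width": opening from 0.0 (shut) to 1.0 (fully open); "gripper_force": force on a finger pad.
Only numpy, scipy, OpenCV 4.12 (cv2) and the standard library are available. Lean on these libraries where they do the work, as an engineer would, in place of code of your own. Each camera call takes 0.05 s, during which the arm holds its last target. There are 200 camera calls.

TASK

Load the plate tray into the UV viewer: with one fingertip press the red rod down and keep it down, so that the spring-closed amber shield stays up, and with the other fingertip push the tray by its blue lip along the track, under the raised shield, until it is fully home against the stop. Only once it is home, let go of the rod so that the shield closes over the tray, and leave the robot clear. The tray stays flat on its track, never lifted; do not disturb the vials, torch, beaker, jar and box standing around.

Things in the scene. Friction and masses are not known exactly. Their poses are not given: they have to be found in the camera images.
- viewer: low grey UV plate viewer, base 285 x 85 mm, fixed to the bench. Origin: on the bench under the bay's entry, on the track's centre line. x = direction in which the tray is pushed, y = towards the side with the red rod, z up. Other positions (x, y, z) below are in this frame. The base spans y = -45 to 40 mm; beyond that, under the rod, is only bench, with a flat white paper sheet
- entry (a point): entry of the bay: centre of the track's floor at (0, 0, 30 mm). Before it, x = -150 to 0 mm, the track is an open channel 37 mm wide with side guides 8 mm high and 6 mm thick, nothing above it. Past it is the bay, x = 0 to 56 mm, same floor and width, walls 16 mm high, roofed by the amber shield. Three hinge lugs, 8 mm long at x = -139, -12 and 66 mm, y = 27 to 40 mm, reach 56 mm above the bench
- stop (a point): foot of the black stop face at the bay's far end, (56, 0, 30 mm). Fully home, the tray's front touches it, the tray's origin is at x = 17 mm and its lip's rear face at x = -22 mm, outside the shield. Behind the stop is the grey power box, x = 58 to 135 mm, top 66 mm above the bench
- shield (a joint): amber shield's hinge, rad: 0 closed (level over the bay, x = -4 to 54 mm), 1.047 fully open (free edge 105 mm above the bench). A black baffle under its entry end hangs to 9.5 mm above the track's floor and blocks the tray unless the shield is up by over 0.4 rad. Spring-closed, damped: 2 to 3 N on the rod starts it, 5 N holds it; released, it shuts within 1 s. Axis along x at y = 32, z = 48 mm
- rod_mid (a point): middle of the axis of the red press rod, 10 mm thick, along x from -150 to 45 mm, joined to the hinge only by an arm at each end, so a fingertip can press it and slide along. It moves with the shield, 30 mm from the hinge axis: shield closed, at (-52.5, 58, 63 mm); half open, y = 62, z = 48 mm; fully open, y = 58, z = 33 mm. Pressing down opens the shield
- tray: white plate tray, 78 (x) x 34 mm, 60 to 110 g, loose in the track outside the bay, lined up with it. Origin: centre of its underside; x points the way it is pushed, z up. Front: bed 50 mm long with a rim 15 mm high round a pale green plate with spots; then a tongue 6.5 mm high; at the rear the blue push lip. When it is home the baffle drops over the tongue, behind the bed
- tray_lip (a point): middle of the top edge of the rear face of the tray's upright blue push lip, 30 mm wide, 5 mm thick, top 24 mm above the track's floor. Push forward on this rear face, anywhere from 7 to 23 mm above the track's floor
- vial_cyan: vial with cyan liquid and black cap, 22 mm across, 75 mm tall, standing on the bench on the rod's side of the viewer. Origin: centre of its underside. Leave it standing
- vial_green: the same with green liquid. Leave it standing
- vial_pink: the same with pink liquid. Leave it standing
- torch: black UV torch with a pink band, 135 mm long (x), 26 mm thick, lying on the bench on the side away from the rod. Origin: middle of its underside. Leave it
- beaker: small glass beaker, 52 mm across, 68 mm tall, on the side away from the rod. Origin: centre of its underside. Leave it standing
- jar: amber glass jar with white lid, 54 mm across, 85 mm tall, on the side away from the rod. Origin: centre of its underside. Leave it standing
- plate_box: purple box, 85 x 55 x 28 mm, lying on the bench. Origin: centre of its underside. Leave it
There are look-alikes about, which are no part of the job. Of the things like the tray, leave any that is purple; of the rest the larger one is meant.

How it is judged:
By the outcome, as a careful person would: the job done as asked, in the order asked, and still so for the second after the job is handed in, with the robot touching nothing.
It also fails if it takes over 38 s, if anything falls off the work surface, if the arm or the gripper's body presses on something with over 40 N, if the wrist force passes 120 N, or if a joint passes its speed limit or range.

## Working session

There is one attempt and no reset: what is moved stays moved. The work goes in short steps, Python scripts to look and compute and a tool call to move; the robot and the scene stay as the last step left them, time stands still between calls to the robot, and variables do not carry over. Pictures are saved under pics/ and viewed, at most 10 in all, crops included, and the job is handed in when it is done.

Besides the shell and the picture viewer there is one more tool, called after "Emit:" by a JSON object that holds its "fn" and its "kwargs". send_rows: Moves the arm, as the interface text tells. Scaled input: -1 to 1 covers 400 mm each way for a shift and 180 degrees each way for a turn. Its arguments: {"type":"object","properties":{"commands":{"type":"array"},"newtons":{"type":"number"}},"required":["commands"]}

```bash
mkdir -p pics; ls
cat > h.py <<'E'
import cv2,numpy as np
from bench import status,optics,workorder,spotter,arm
from scipy.spatial.transform import Rotation as R
def rot(q): return R.from_quat([q[1],q[2],q[3],q[0]]).as_matrix()
def ray(f,px,st=None):
    K=f["mtx"]; x=(px[0]-K[0][2])/K[0][0]; y=(px[1]-K[1][2])/K[1][1]
    if "mount" in f:
        r=np.hypot(x,y); d=np.array([x/r*np.sin(r),-y/r*np.sin(r),-np.cos(r)]) if r>1e-9 else np.array([0,0,-1.])
        M=np.array(f["mount"]); T=rot(st["tool_rot"])
        return T@M[:3,3]+np.array(st["eef_pos"]),T@M[:3,:3]@d
    return np.array(f["position"]),rot(f["orientation"])@np.array([x,-y,-1])
def at(f,px,z,st=None):
    o,d=ray(f,px,st); return o+d*(z-o[2])/d[2]
E
python3 - <<'E'
from h import *
s=status.observe();print(s)
for c in("scene","top"):
    f=optics.grab_frame(c);cv2.imwrite(f"pics/{c}0.png",f["color"])
    print(c,np.round(f["mtx"],1).tolist(),np.round(f["position"],1),np.round(f["orientation"],3),[k for k in f])
    for q,z in[("viewer",0),("entry",30),("stop",30),("rod_mid",63),("tray",30),("tray_lip",54),("vial_cyan",0),("vial_green",0),("vial_pink",0),("torch",0),("beaker",0),("jar",0),("plate_box",0)]:
        for m in spotter.mark_of(c,q)[:3]:
            print(q,np.round(m["point"]),round(m["confidence"],2),np.round(at(f,m["point"],z)))
E
```

```text
pics
{'time_s': 0.0, 'joint_positions': array([-1.18138212e+00,  3.53627568e-01,  1.63413504e+00, -3.50076585e-05,
        1.15514862e+00, -2.38818751e-03]), 'joint_velocities': array([ 0.00025888, -0.0006261 , -0.00215139, -0.00141041,  0.00176067,
       -0.0003356 ]), 'effort': array([ 3.57446021e-03, -5.93816757e+01, -3.34218371e+01,  7.00760563e-02,
        2.33367464e-02, -1.48792669e-04]), 'eef_pos': array([ 238.47328687, -577.19658284,  213.87613864]), 'tool_rot': array([-6.43904548e-04,  9.80871058e-01,  1.94657473e-01, -1.42496216e-04]), 'ft_force': array([-0.25532114,  0.7367999 , -0.10656802]), 'moment': array([0.02639271, 0.04918689, 0.02149702]), 'gripper_force': 0.0, 'gripper_width': 0.9998725762421378}
scene [[503.2, 0.0, 270.9], [0.0, 503.2, 213.1], [0.0, 0.0, 1.0]] [1240.2   95.5  698.9] [0.607 0.262 0.29  0.692] ['color', 'mtx', 'position', 'orientation']
viewer [262. 246.] 0.64 [613.   7.   0.]
entry [261. 239.] 0.83 [622.   7.  30.]
stop [270. 259.] 0.95 [667.  28.  30.]
stop [138. 289.] 0.58 [ 762. -179.   30.]
stop [321. 208.] 0.34 [526. 109.  30.]
rod_mid [287
[... 1029 characters left out ...]
30.]
tray [277. 211.] 0.79 [554.  -7.  30.]
tray [369. 280.] 0.67 [ 412. -204.   30.]
tray_lip [284. 224.] 0.76 [524. -21.  54.]
tray_lip [378. 258.] 0.65 [ 457. -218.   54.]
tray_lip [323. 296.] 0.55 [ 378. -104.   54.]
vial_cyan [223. 234.] 0.59 [503. 111.   0.]
vial_cyan [280. 225.] 0.44 [527. -14.   0.]
vial_green [214. 222.] 0.6 [530. 131.   0.]
vial_pink [187. 189.] 0.73 [601. 194.   0.]
torch [340. 208.] 0.79 [ 569. -147.    0.]
beaker [309. 153.] 0.96 [694. -76.   0.]
beaker [379. 204.] 0.24 [ 580. -235.    0.]
jar [360. 136.] 0.85 [ 736. -193.    0.]
plate_box [380. 203.] 0.92 [ 584. -238.    0.]
plate_box [266. 162.] 0.62 [669.  20.   0.]
plate_box [217. 222.] 0.47 [530. 124.   0.]
```

View pics/scene0.png

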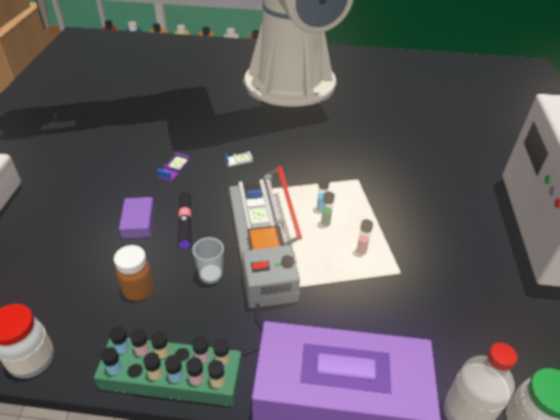

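View pics/top0.png

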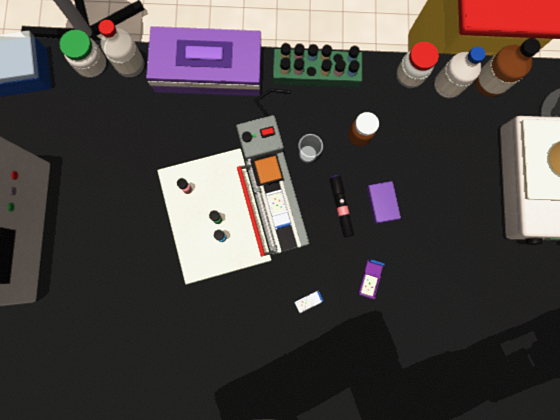

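The scene holds three tray-like things:
- **Purple tray:** scene pixel (172,171). It is excluded.
- **Small white tray:** scene pixel (238,158), loose on the bench. It is the smaller one.
- **White tray in the track:** scene pixel (256,211), top pixel (277,211), with a blue lip at (284,224). This is the larger one, so I choose it.

The rod side has three vials on the paper. I'm moving above the track now.

Emit:
{"fn": "send_rows", "kwargs": {"commands": [[[-0.09, 0.58, -0.54, -0.05, 0.0], [-0.09, 0.58, -0.54, -0.05, 0.0], [-0.09, 0.58, -0.54, -0.05, 0.0], [-0.09, 0.58, -0.54, -0.05, 0.0], [-0.09, 0.58, -0.54, -0.05, 0.0], [-0.09, 0.58, -0.54, -0.05, 0.0], [-0.09, 0.58, -0.54, -0.05, 0.0]]]}}

```text
time_s: 2.1
eef_pos: [371.6, -286.1, 235.1]
tool_rot: [-0.0, 0.981, 0.196, 0.0]
ft_force: [-0.3, 0.2, 0.1]
gripper_width: 0.454
gripper_force: 0.0
```

Emit:
{"fn": "send_rows", "kwargs": {"commands": [[[-0.09, 0.57, -0.54, 0.0, 0.017], [-0.09, 0.57, -0.54, 0.0, 0.017], [-0.09, 0.57, -0.54, 0.0, 0.017], [-0.09, 0.57, -0.54, 0.0, 0.017], [-0.09, 0.57, -0.54, 0.0, 0.017], [-0.09, 0.57, -0.54, 0.0, 0.017], [-0.09, 0.57, -0.54, 0.0, 0.017], [-0.09, 0.57, -0.54, 0.0, 0.017]]]}}

```text
time_s: 2.9
eef_pos: [499.3, -1.2, 234.5]
tool_rot: [-0.0, 0.985, 0.17, -0.0]
ft_force: [-0.3, -0.6, 1.2]
gripper_width: 0.452
gripper_force: 0.0
```

```bash
cat > look.py <<'E'
from h import *
import sys
n=sys.argv[1]
s=status.observe();f=optics.grab_frame("wrist");print(s["time_s"],s["eef_pos"],s["tool_rot"],s["gripper_width"],np.round(s["ft_force"],1))
cv2.imwrite(f"pics/{n}.png",cv2.resize(f["color"],(784,588)))
print(np.round(f["mtx"],1).tolist(),np.round(f["mount"],2).tolist())
for q,z in[("entry",30),("stop",30),("rod_mid",63),("tray",30),("tray_lip",54)]:
    for m in spotter.mark_of("wrist",q)[:2]:
        print(q,np.round(m["point"]),round(m["confidence"],2),np.round(at(f,m["point"],z,s),1))
np.save(f"pics/{n}.npy",dict(s=s,mtx=f["mtx"],mount=f["mount"]),allow_pickle=True)
E
python3 look.py w1
```

```text
2.9 [499.33105451  -1.21755269 234.50332886] [-7.21572040e-06  9.85441475e-01  1.70014997e-01 -1.59326209e-05] 0.4519530519870038 [-0.3 -0.6  1.2]
[[325.2, 0.0, 277.2], [0.0, 325.2, 214.0], [0.0, 0.0, 1.0]] [[-0.0, 0.96, 0.29, 82.61], [1.0, -0.0, 0.0, 0.11], [0.0, 0.29, -0.96, -169.37], [0.0, 0.0, 0.0, 1.0]]
entry [304.  94.] 0.96 [613.4   7.8  30. ]
stop [305.  48.] 0.74 [664.6  24.7  30. ]
stop [300. 145.] 0.37 [556.7  -8.4  30. ]
rod_mid [249. 133.] 0.68 [552.6  49.2  63. ]
rod_mid [458. 187.] 0.56 [ 583.6 -199.7   63. ]
tray [298. 288.] 0.83 [382.7 -70.8  30. ]
tray [392. 286.] 0.73 [ 425.2 -194.    30. ]
tray_lip [302. 186.] 0.91 [517.1 -24.3  54. ]
tray_lip [317. 293.] 0.73 [397.1 -90.6  54. ]
```

View pics/w1.png

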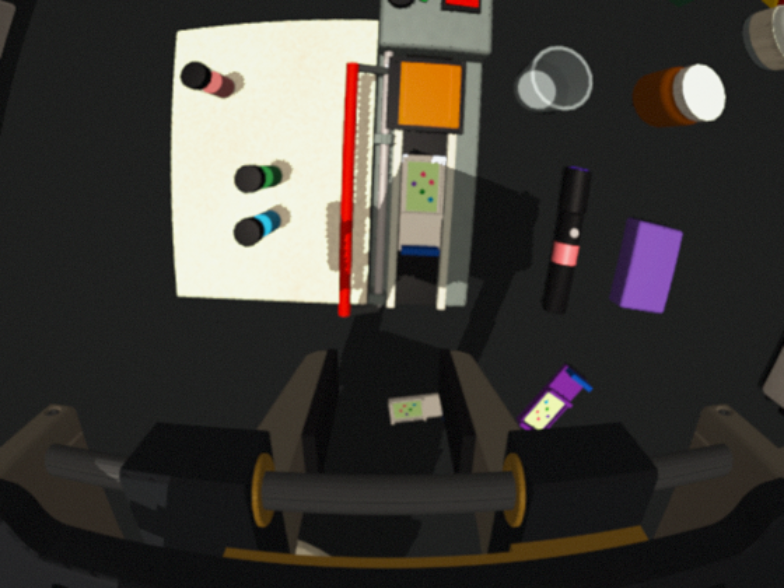

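The wrist view shows the chosen tray in the track between the guides, with its lip at about (420,252). The rod runs from (345,316) to (352,64), and the purple and small white trays lie apart from it. Next I'll fit the viewer pose.

```bash
cat > fit.py <<'E'
from h import *
d=np.load("pics/w1.npy",allow_pickle=True).item();s=d["s"]
P=[((345,316),(-150,58,63)),((352,64),(45,58,63)),((391,307),(-150,21.5,38)),((441,308),(-150,-21.5,38)),((304*1.4,94*1.4),(0,0,30)),((305*1.4,48*1.4),(56,0,30))]
A=np.array([at(d,np.array(p)/1.4,v[2],s)[:2] for p,v in P]);B=np.array([v[:2] for p,v in P],float)
a=A.mean(0);b=B.mean(0);H=((A-a)[:,0]+1j*(A-a)[:,1])@np.conj((B-b)[:,0]+1j*(B-b)[:,1]);y=np.angle(H)
Rm=np.array([[np.cos(y),-np.sin(y)],[np.sin(y),np.cos(y)]]);o=a-Rm@b
print("yaw",np.degrees(y),"o",o,"res",np.round((A-o)@Rm-B,1).tolist())
v=lambda p:(np.array(p)[:2]-o)@Rm
for c in((420,255),(420,247)): print("lip",v(at(d,np.array(c)/1.4,54,s)))
print("tcp",v(s["eef_pos"]), "toolyaw",2*np.degrees(np.arctan2(s["tool_rot"][2],s["tool_rot"][1])))
E
python3 fit.py
```

```text
yaw 17.23267237766963 o [615.03766202   8.54615064] res [[0.6, -0.1], [0.5, 0.1], [1.6, -0.3], [2.4, 0.3], [-1.7, -0.6], [-3.4, 0.5]]
lip [-99.60025426   0.65590803]
lip [-93.22859882   1.01507187]
tcp [-113.40501341   24.95299296] toolyaw 19.577382025574728
```

Emit:
{"fn": "send_rows", "kwargs": {"commands": [[[-0.09, -0.028, -0.014, 0.1, 0.013], [-0.09, -0.028, -0.014, 0.2, 0.013], [-0.09, -0.028, -0.014, 0.3, 0.013], [-0.09, -0.028, -0.014, 0.36, 0.013], [-0.09, -0.028, -0.014, 0.36, 0.013], [-0.09, -0.028, -0.014, 0.36, 0.013]]]}}

```text
time_s: 3.8
eef_pos: [486.5, -1.9, 91.1]
tool_rot: [-0.0, 0.989, 0.148, -0.0]
ft_force: [0.1, -0.4, -0.2]
gripper_width: 0.458
gripper_force: 0.0
```

```bash
python3 look.py w2
```

```text
3.8 [486.47824065  -1.85435855  91.05271378] [-1.30206892e-05  9.89035745e-01  1.47676173e-01 -2.07090940e-04] 0.4580730969149639 [ 0.1 -0.4 -0.2]
[[325.2, 0.0, 277.2], [0.0, 325.2, 214.0], [0.0, 0.0, 1.0]] [[-0.0, 0.96, 0.29, 82.62], [1.0, -0.0, 0.0, 0.12], [0.0, 0.29, -0.96, -169.37], [0.0, 0.0, 0.0, 1.0]]
entry [316.  57.] 0.79 [615.7   9.5  30. ]
stop [320.  57.] 0.48 [616.5   6.9  30. ]
stop [313. 143.] 0.16 [556.   -7.3  30. ]
rod_mid [229. 131.] 0.74 [549.7  48.   63. ]
tray [314. 145.] 0.73 [554.7  -8.3  30. ]
tray_lip [319. 204.] 0.97 [520.5 -20.6  54. ]
tray_lip [472. 315.] 0.97 [ 466.4 -187.7   54. ]
```

View pics/w2.png

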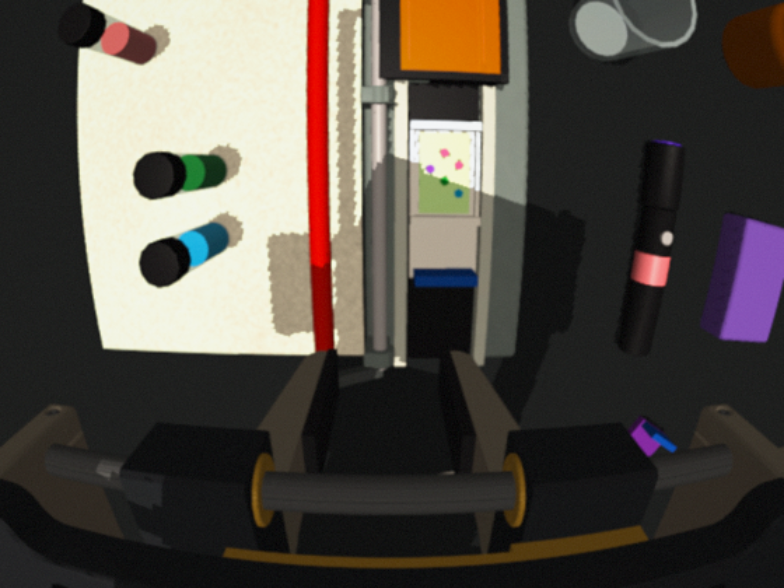

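The fingertips sit at about (327,350) and (461,350), short of the lip at (445,280) and the rod at (320,340). The tips look thinner than the finger backs, so I'll measure them.

Run:
```python
from h import *
d=np.load("pics/w2.npy",allow_pickle=True).item();s=d["s"]
y=np.radians(17.23);o=np.array([615.04,8.55]);Rm=np.array([[np.cos(y),-np.sin(y)],[np.sin(y),np.cos(y)]])
v=lambda p,z:np.round((at(d,np.array(p)/1.4,z,s)[:2]-o)@Rm,1)
print("tcp",np.round((s["eef_pos"][:2]-o)@Rm,1),"yaw",2*np.degrees(np.arctan2(s["tool_rot"][2],s["tool_rot"][1])))
for n,p,z in[("Lin",(337,350),91),("Lout",(316,350),91),("Rin",(452,350),91),("Rout",(469,350),91),("rodnear",(323,345),63),("rodmid",(318,200),63),("rodfar",(317,5),63),("lipL",(414,286),54),("lipR",(476,285),54),("gL",(400,362),38),("gR",(480,362),38),("shieldL entry",(382,80),50),("lug-12",(378,95),56)]:print(n,v(p,z))
i=cv2.imread("pics/w2.png")[300:460,230:560];cv2.imwrite("pics/c2.png",cv2.resize(i,None,fx=2.4,fy=2.4))
```

```text
tcp [-125.9   28.1] yaw 16.9845630096382
Lin [-116.1   48.9]
Lout [-116.1   57.5]
Rin [-116.3    2.1]
Rout [-116.4   -4.9]
rodnear [-125.6   58.9]
rodmid [-57.9  58.4]
rodfar [30.5 58.3]
lipL [-99.4  15.9]
lipR [-98.9 -13.7]
gL [-145.9   21.9]
gR [-146.6  -21.7]
shieldL entry [-3.4 30.4]
lug-12 [-11.4  32.1]
```

View pics/c2.png

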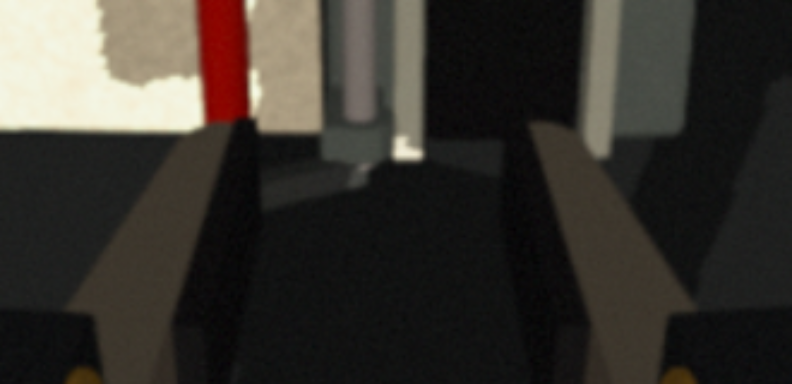

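The tips are about 9 mm thick, so I'll open to about 51 mm. That centres one tip over the rod and the other in the channel. Then I press down.

Emit:
{"fn": "send_rows", "kwargs": {"commands": [[[0.11, 0, -0.0025, 0.0, 0], [0.11, 0, -0.0025, 0.02, 0], [0.11, 0, -0.0025, 0.035, 0], [0.11, 0, -0.0025, 0.05, 0], [0.11, 0, -0.0025, 0.06, 0], [0.11, 0, -0.0025, 0.067, 0], [0.11, 0, -0.0025, 0.074, 0], [0.11, 0, -0.0025, 0.08, 0]]]}}

```text
time_s: 4.9
eef_pos: [485.9, 0.2, 58.2]
tool_rot: [-0.0, 0.989, 0.148, -0.0]
ft_force: [-1.5, 3.7, 3.9]
gripper_width: 0.556
gripper_force: 2.1
```

Emit:
{"fn": "send_rows", "kwargs": {"commands": [[[0.11, 0, 0, 0.006, 0], [0.11, 0, 0, 0.012, 0], [0.11, 0, 0, 0.018, 0], [0.11, 0, 0, 0.024, 0], [0.11, 0, 0, 0.03, 0], [0.11, 0, 0, 0.036, 0], [0.11, 0, 0, 0.04, 0], [0.11, 0, 0, 0.04, 0]]]}}

```text
time_s: 5.7
eef_pos: [486.3, -0.5, 42.4]
tool_rot: [0.0, 0.989, 0.148, 0.0]
ft_force: [0.0, -0.7, 3.3]
gripper_width: 0.554
gripper_force: 1.5
```

```bash
python3 look.py w3
```

```text
5.7 [486.30925388  -0.52421994  42.44244875] [2.37283042e-04 9.88940193e-01 1.48314629e-01 9.70863498e-05] 0.5543601764896242 [ 0.  -0.7  3.3]
[[325.2, 0.0, 277.2], [0.0, 325.2, 214.0], [0.0, 0.0, 1.0]] [[-0.0, 0.96, 0.29, 82.62], [1.0, -0.0, 0.0, 0.12], [0.0, 0.29, -0.96, -169.37], [0.0, 0.0, 0.0, 1.0]]
entry [332.  44.] 0.58 [615.3   7.1  30. ]
rod_mid [220. 132.] 0.66 [552.  47.  63.]
tray [328. 154.] 0.73 [554.9  -9.4  30. ]
tray [320. 380.] 0.66 [393.2 -64.1  30. ]
tray_lip [330. 230.] 0.97 [519.4 -19.3  54. ]
tray_lip [354. 389.] 0.83 [412.1 -79.8  54. ]
```

View pics/w3.png

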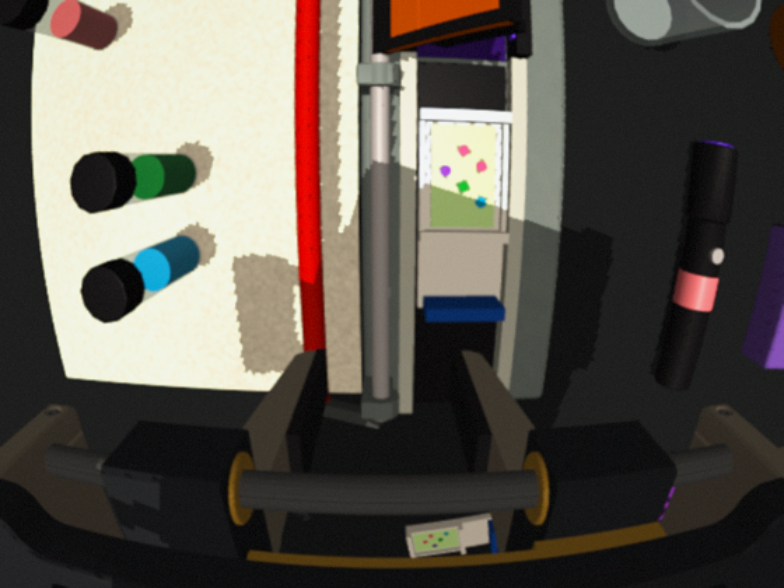

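The amber shield is up (tilted at the top, around (450,30)). The left tip presses on the rod at (314,345), and the right tip stands in the channel behind the blue lip at (463,308). Pushing now.

Emit:
{"fn": "send_rows", "kwargs": {"commands": [[[0.11, 0.02, 0, 0, 0], [0.11, 0.04, 0, 0, 0], [0.11, 0.055, 0, 0, 0], [0.11, 0.07, 0, 0, 0], [0.11, 0.085, 0, 0, 0], [0.11, 0.1, 0, 0, 0], [0.11, 0.115, 0, 0, 0], [0.11, 0.13, 0, 0, 0]]]}}

```text
time_s: 6.8
eef_pos: [536.3, 15.2, 42.6]
tool_rot: [-0.0, 0.989, 0.148, 0.0]
ft_force: [-3.0, -0.9, 3.0]
gripper_width: 0.554
gripper_force: 1.7
```

Emit:
{"fn": "send_rows", "kwargs": {"commands": [[[0.11, 0.015, 0, 0, 0], [0.11, 0.03, 0, 0, 0], [0.11, 0.045, 0, 0, 0], [0.11, 0.06, 0, 0, 0], [0.11, 0.07, 0, 0, 0], [0.11, 0.08, 0, 0, 0], [0.11, 0.09, 0, 0, 0], [0.11, 0.09, 0, 0, 0]]]}}

```text
time_s: 7.6
eef_pos: [571.1, 25.8, 42.7]
tool_rot: [-0.0, 0.989, 0.148, 0.001]
ft_force: [-0.8, -0.5, 3.1]
gripper_width: 0.555
gripper_force: 1.5
```

```bash
python3 look.py w4; python3 -c "
import numpy as np
d=np.load('pics/w4.npy',allow_pickle=True).item()
y=np.radians(17.23);print((d['s']['eef_pos'][:2]-[615.04,8.55])@np.array([[np.cos(y),-np.sin(y)],[np.sin(y),np.cos(y)]]))"
```

```text
7.6 [571.05043255  25.80307482  42.68763426] [-3.30673448e-05  9.88955574e-01  1.48211382e-01  5.07821922e-04] 0.555226132596947 [-0.8 -0.5  3.1]
[[325.2, 0.0, 277.2], [0.0, 325.2, 214.0], [0.0, 0.0, 1.0]] [[-0.0, 0.96, 0.29, 82.62], [1.0, -0.0, 0.0, 0.12], [0.0, 0.29, -0.96, -169.37], [0.0, 0.0, 0.0, 1.0]]
entry [462. 123.] 0.53 [686.9 -58.4  30. ]
entry [324. 183.] 0.47 [622.7  13.6  30. ]
stop [330. 100.] 0.83 [668.8  25.3  30. ]
rod_mid [230. 279.] 0.91 [565.6  49.9  63. ]
tray_lip [332. 256.] 0.58 [590.5   0.8  54. ]
[-36.90496307  29.50888571]
```

View pics/w4.png

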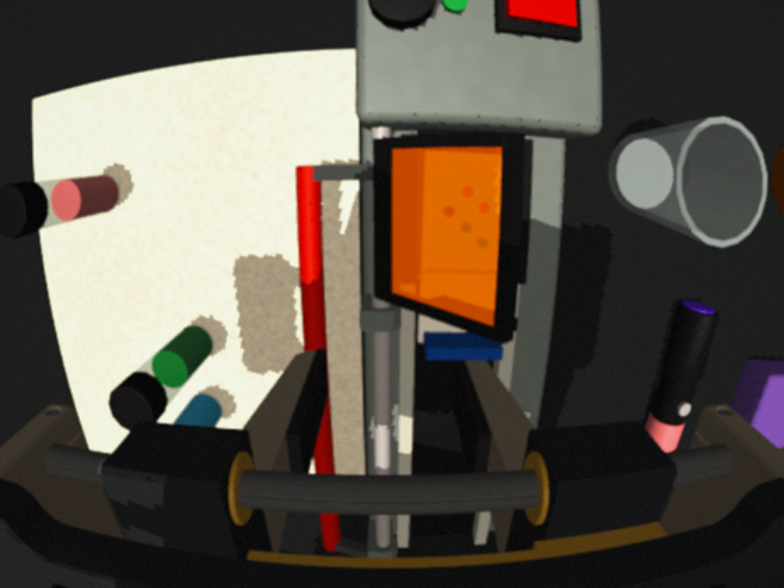

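The tray is now under the raised shield, with its lip at (463,350) just ahead of the finger. I'll creep forward about 5 mm more, to the stop.

Emit:
{"fn": "send_rows", "kwargs": {"commands": [[[0.11, 0.004, 0, 0, 0], [0.11, 0.008, 0, 0, 0], [0.11, 0.012, 0, 0, 0], [0.11, 0.014, 0, 0, 0], [0.11, 0.014, 0, 0, 0]]]}}

```text
time_s: 8.4
eef_pos: [575.6, 27.3, 42.5]
tool_rot: [-0.0, 0.989, 0.148, -0.0]
ft_force: [-1.9, -0.5, 2.6]
gripper_width: 0.555
gripper_force: 1.6
```

Emit:
{"fn": "send_rows", "kwargs": {"commands": [[[0.11, 0.003, 0, 0, 0], [0.11, 0.005, 0, 0, 0], [0.11, 0.005, 0, 0, 0]]]}}

```text
time_s: 8.7
eef_pos: [577.0, 27.7, 42.5]
tool_rot: [0.0, 0.989, 0.148, -0.001]
ft_force: [-3.9, -1.7, 4.5]
gripper_width: 0.555
gripper_force: 2.9
```

Emit:
{"fn": "send_rows", "kwargs": {"commands": [[[0.11, 0.003, 0, 0, 0], [0.11, 0.005, 0, 0, 0], [0.11, 0.005, 0, 0, 0]]]}}

```text
time_s: 9.0
eef_pos: [577.2, 27.8, 42.4]
tool_rot: [0.0, 0.989, 0.148, -0.002]
ft_force: [-10.4, -4.4, 10.2]
gripper_width: 0.554
gripper_force: 6.0
```

Emit:
{"fn": "send_rows", "kwargs": {"commands": [[[0.11, 0.003, 0, 0, 0], [0.11, 0.003, 0, 0, 0], [0.11, 0.003, 0, 0, 0]]]}}

```text
time_s: 9.3
eef_pos: [577.3, 27.8, 42.3]
tool_rot: [0.0, 0.989, 0.148, -0.003]
ft_force: [-13.1, -6.0, 13.4]
gripper_width: 0.554
gripper_force: 8.0
```

```bash
python3 look.py w5;  python3 -c "
import numpy as np,cv2
d=np.load('pics/w5.npy',allow_pickle=True).item()
y=np.radians(17.23);print((d['s']['eef_pos'][:2]-[615.04,8.55])@np.array([[np.cos(y),-np.sin(y)],[np.sin(y),np.cos(y)]]))
i=cv2.imread('pics/w5.png')[120:420,280:580];cv2.imwrite('pics/c5.png',cv2.resize(i,None,fx=2,fy=2))"
```

```text
9.3 [577.33273979  27.8462751   42.32649769] [ 1.51398305e-04  9.88968048e-01  1.48093980e-01 -3.21722323e-03] 0.5538778941944702 [-13.1  -6.   13.4]
[[325.2, 0.0, 277.2], [0.0, 325.2, 214.0], [0.0, 0.0, 1.0]] [[-0.0, 0.96, 0.29, 82.62], [1.0, -0.0, 0.0, 0.13], [0.0, 0.29, -0.96, -169.36], [0.0, 0.0, 0.0, 1.0]]
stop [326. 112.] 0.8 [667.7  27.5  30. ]
rod_mid [227. 289.] 0.63 [565.6  52.1  63. ]
tray_lip [331. 259.] 0.68 [595.    2.8  54. ]
tray_lip [472. 291.] 0.57 [597.5 -97.   54. ]
[-30.29937177  29.59952323]
```

View pics/c5.png

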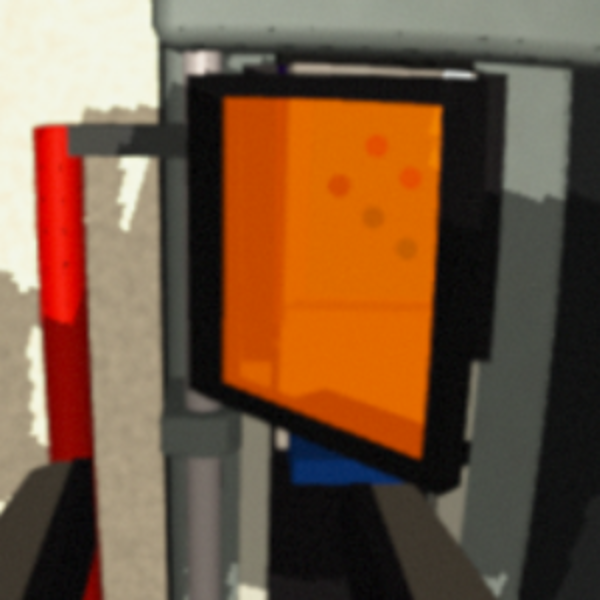

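The push hits a hard stop at 13 N, and the tray's white rim is against the stop at (375,68) in the crop, so it is home. I'll back off the lip first, then lift straight up to release the rod.

Emit:
{"fn": "send_rows", "kwargs": {"commands": [[[0.11, -0.01, 0, 0, 0], [0.11, -0.025, 0, 0, 0], [0.11, -0.025, 0, -0.005, 0], [0.11, -0.025, 0, -0.03, 0], [0.11, -0.025, 0, -0.06, 0], [0.11, -0.025, 0, -0.1, 0], [0.11, -0.025, 0, -0.15, 0], [0.11, -0.025, 0, -0.2, 0]]]}}

```text
time_s: 10.4
eef_pos: [571.0, 25.8, 124.1]
tool_rot: [0.0, 0.989, 0.148, 0.0]
ft_force: [0.4, 0.2, -0.0]
gripper_width: 0.555
gripper_force: 0.0
```

Emit:
{"fn": "send_rows", "kwargs": {"commands": [[[0.11, -0.1, 0, -0.1, 0], [0.11, -0.2, 0, -0.2, 0], [0.11, -0.3, 0, -0.2, 0], [0.11, -0.3, 0, -0.2, 0], [0.11, -0.3, 0, -0.2, 0], [0.11, -0.3, 0, -0.2, 0], [0.11, -0.3, 0, -0.2, 0], [0.11, -0.3, 0, -0.2, 0]]]}}

```text
time_s: 11.2
eef_pos: [456.8, -9.2, 202.1]
tool_rot: [-0.0, 0.989, 0.148, -0.0]
ft_force: [-0.1, -0.3, -0.9]
gripper_width: 0.553
gripper_force: 0.0
```

Run:
```python
from h import *
s=status.observe();f=optics.grab_frame("wrist");g=optics.grab_frame("scene")
print(s["time_s"],s["eef_pos"],s["ft_force"])
a=cv2.resize(f["color"][:260,150:450],(600,520))[:, :400]
b=cv2.resize(g["color"][140:310,190:390],None,fx=2,fy=3)[:510]
b=np.pad(b,((0,10),(0,0),(0,0)))
cv2.imwrite("pics/end.png",np.hstack([a,b]))
y=np.radians(17.23);o=np.array([615.04,8.55]);Rm=np.array([[np.cos(y),-np.sin(y)],[np.sin(y),np.cos(y)]])
for m in spotter.mark_of("wrist","tray_lip")[:2]:print(m["confidence"],m["point"],(at(f,m["point"],54,s)[:2]-o)@Rm)
```

```text
11.2 [456.82320216  -9.15099062 202.10594444] [-0.12004806 -0.29645525 -0.90582067]
0.96 [329.7, 278.4] [-245.37558517  -27.94422021]
0.72 [441.0, 244.6] [-207.85373705 -159.02793653]
```

View pics/end.png

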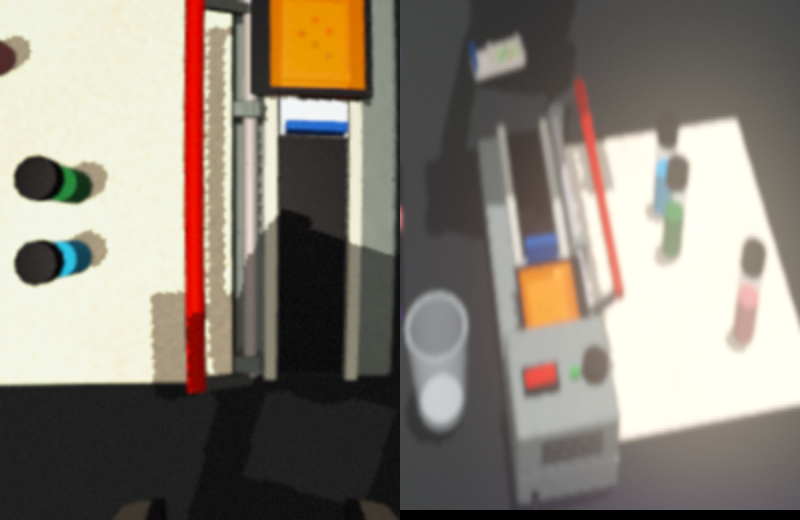

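The shield lies level and closed over the tray, the lip shows at (316,128) just outside it, and the vials are standing. The robot is clear, so I'm handing in.

```bash
python3 -c "
from bench import workorder;print(workorder.close_job())"
```

```text
the job is handed in; nothing more can be done
None
```

I pushed the tray home against the stop with the rod held down, then released the rod so the shield closed over it. The arm is clear and I handed the job in at about 11 s; in the last pictures the three vials and the beaker were still standing, but I did not recheck the torch, jar or box.

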